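# Seat a brake pad in its caliper bracket

## Task

Fit the thick brake pad into the caliper bracket for testing, lining upwards: slide its two ears down into the slots, between the spring clips, until the pad is fully home and lies flat on the bracket's bed at both ends. Feel your way in: never push harder than about 25 N, and leave the other things on the bench where they are.

Things in the scene. Friction and masses are not known exactly. Their poses are not given: they have to be found in the camera images.
- pad_mid (a point): Centre of the thick brake pad, half-way up (8.5 mm above its underside). It lies lining up on the bench. 17 mm thick: steel backing plate 6 mm, lining 11 mm on top in two dark blocks with a groove between. Axes: z up, y along, x across. Plate 109 mm long, 50 mm wide; lining 50 mm wide, level on top up to 45 mm either side of the middle. Same after a half turn about z. About 0.4 kg.
- ear_mid (a point): Centre of the pad's ear at its +y end: a flat steel tongue of the backing plate, 16 mm wide (x), 6 mm thick, 11 mm long. The other ear is the same at the -y end; 132 mm from ear tip to ear tip.
- bed: Bed of the grey cast-iron caliper bracket: bar 100 mm long (y), 40 mm wide (x), 18 mm high, on a steel plate 250 x 110 mm that is bolted down. The origin is the middle of its flat top, about 30 mm above the bench, where the pad's underside comes to lie: with the pad home, pad_mid is 8.5 mm above it. Axes: z up along the slots, y from right slot to left slot, x across.
- slot_left (a point): Mouth of the slot in the bracket's arm at the +y end, 62.5 mm from the middle, 28 mm above the bed, level with the arm's flat top. The slot is upright, open at the top and towards the bed, lined with a bright sheet-metal clip, with 0.75 mm to spare beyond each ear tip (y) and no lead-in there: a pad that is off along y lands on an arm's top and must be shifted until it drops in.
- slot_right (a point): Mouth of the like slot at the -y end. Behind each arm, 106 mm from the middle, stands a guide pin in a black rubber boot, 80 mm high above the bench. Fingers have room at both long sides of the bed, down to the plate (12 mm above the bench).
- spring_left (a point): Spring leg of the left clip, +x side of the slot, 5.5 mm from its middle; its top, 66 mm above the bench, flares out to 8.8 mm; it gives 6.5 mm, 1.5 N/mm. The plain leg opposite, 8.7 mm to -x, is rigid, without a flare. Ears go in up to about 0.9 mm off to either side; farther out they land on a leg's top. The ears drag all the way down and can go down unevenly.
- spring_right (a point): Spring leg of the right clip, the same but softer, 1.0 N/mm. A seated pad is pressed to the plain legs, 0.7 mm to -x. Sliding the pad down takes 6 to 18 N in all, so it does not fall home by its weight; pressing on one end of the lining brings that end down.
- block_mid (a point): Bystander: round bright steel hardness test block, 60 mm across, 14 mm high, this point is its centre. Leave it alone.
- jar_mid (a point): Bystander: small white jar with a black lid, 52 mm across, 55 mm high, this point is its centre. Leave it alone.
- spanner_grip (a point): Bystander: steel spanner 170 mm long lying flat, this point is on its handle. Leave it alone.
- old_pad_mid (a point): Bystander: smaller, worn brake pad, 96 x 44 mm and only 9 mm thick, this point is its centre. It does not fit; leave it alone.
Things that resemble listed ones, but are neither listed nor needed, are in the scene too. What is shaped like the part that bears pad_mid but orange is not meant.

How it is judged:
By the outcome, as a careful person would: the job done as asked, in the order asked, and still so for the second after the job is handed in, with the robot touching nothing.
It also fails if it takes over 64 s, if anything falls off the work surface, if the arm or the gripper's body presses on something with over 40 N, if the wrist force passes 120 N, or if a joint passes its speed limit or range.

## Robot

A 6-joint arm with a two-finger parallel gripper is mounted at the origin on the work surface. World frame = base frame: x ahead of the robot, y to its left, z up, the work surface at z = 0. Lengths are in m, angles in rad, forces in N, time in s.
With the tool pointing down it reaches from about 0.3 to 0.875 m from the base axis. Payload 6.4 kg.
Tool frame: the origin (TCP) lies at the very end of the fingers, on their centre line; the grasp point (between the pads) lies ctrl.pinch_z behind it (ctrl.pinch_z is the distance from the TCP to the grasp point, in m); y points along the fingers, z is the direction in which the jaws open and shut, and the axes are right-handed (so a half turn about y gives the same grasp; the last joint's range is limited). The gripper opens to 85 mm and grips with 20 to 120 N. Pads are 22 mm wide; open, the fingers measure 114 mm over their backs; the gripper's body (76 mm by 85 mm) begins 54 mm behind the grasp point. The pads swing forward as they close: fully open they stand 13 mm farther back than shut.
Start: joints at [-1.552, 0.181, 1.607, -0, 1.354, -0.206], TCP at [0.128, -0.561, 0.231] pointing down, gripper open.
Joint ranges: [-2.99, 2.99], [-0.89, 2.07], [0.3, 2.58], [-1.14, 4.28], [0, 2.63], [-3.12, 3.12]. Speed limits (rad/s): [2.57, 2.57, 3.01, 3.14, 3.14, 3.14].

## Interface

Orientations are given as a unit quaternion [w, x, y, z].
In Python, from bench import ctrl gives the robot as it stands.
- The arm moves only by the shell command python3 -m pendant 'ROWS'. ROWS is JSON, one flat list of numbers, 7 for each row, row after row: the shift along the world's x, y, z in m, then the turn, a rotation vector about the world's x, y, z in degrees, then the finger opening in m, from 0 to 0.0854. In form: [tx, ty, tz, rx, ry, rz, hand, tx, ty, tz, rx, ry, rz, hand, ...]. A call has 1 to 12 rows; each row shifts and turns the commanded pose from where the row before left it; what a row does not reach is not made up. A row lasts 1/8 s, in which the tool goes at most 62.5 mm and 10.7 degrees, less where a joint would pass 70% of its speed; a pose out of reach is approached as far as the arm can. A call with a gripper value outside its range is refused whole. The fingers move at their own pace and stop on an object; the grip force is fixed at half the most. Time passes only in rows, so rows that do not move let the fingers close. It gives the time, the measured TCP pose, the force and the opening at its end, in the units of the state.
- ctrl.get_obs(): the state, without advancing time (a new reading comes with each control period).
- ctrl.camera(name): name is "side" or "top" or "wrist"; returns the picture (480x640x3 uint8, red, green, blue); there is no depth.
- ctrl.camera_info(name): a dict with "fx", "fy", "cx", "cy" (pixels), "origin" and "rotation" of the camera in the world; the wrist camera has in their place "tool_from_camera" (4x4, takes a point from camera to tool coordinates, whose origin is the TCP and whose axes are the tool frame's). Camera axes: x right, y down, z forward; pixel columns grow to the right and rows downward; lengths in m; the calibration is good to about 2 mm. A picture is of the moment at which its call begins: read the wrist's pose just before it. camera_info takes no time and is no camera call.
- ctrl.hand_in(): hands the job in, once; it reports no verdict.
Trained networks look in the newest picture that a camera, given by its name, has taken for a name from the list of things; names that differ only in an ending like _2 or _b are one class to them, and where a whole thing is asked for, a point or a joint stands for the part that bears it (a point fixed in the world has none). Each returns a list of dicts, best first, with "score" (0 to 1); they miss things now and then, are a little off and sometimes report something else, mostly with a low value. They report only what shows in the picture. A call takes as long as a camera call. They do not tell look-alikes from the thing itself.
- ctrl.silhouettes(target, camera): "mask" (480x640 bool, what is visible of it) and "bbox" ([left, top, right, bottom] in pixels, round what is visible of it).
The state is a dict: "time_s": time; "q": joint angles; "dq": joint speeds; "joint_efforts": joint torques, N m; "eef_pos": TCP position; "eef_rot": TCP orientation; "wrist_force": force on the tool from outside, world axes, zero at the start; "torque": the same for the moment, N m; "opening": opening from 0.0 (shut) to 1.0 (fully open).
Only numpy, scipy, OpenCV 4.12 (cv2) and the standard library are available. Lean on these libraries where they do the work, as an engineer would, in place of code of your own. Each camera call takes 0.05 s, during which the arm holds its last target.

## Working session

There is one attempt and no reset: what is moved stays moved. The work goes in short steps, Python scripts to look and compute and a shell command to move; the robot and the scene stay as the last step left them, time stands still between calls to the robot, and variables do not carry over. Pictures are saved under pics/ and viewed, and the job is handed in when it is done.

```bash
ls; mkdir -p pics; python3 - <<'E'
from bench import ctrl
import cv2
for n in ("top","side","wrist"):
    im=ctrl.camera(n); cv2.imwrite(f"pics/{n}0.png",im[:,:,::-1])
    print(n,ctrl.camera_info(n))
print(ctrl.get_obs(), ctrl.pinch_z)
E
```

```text
pics
top {'fx': 622.8958116591907, 'fy': 622.8958116591907, 'cx': 315.77350482344826, 'cy': 237.5977519730852, 'origin': array([ 0.50202624, -0.06124216,  1.42863707]), 'rotation': array([ 0.02459885, -0.69763379,  0.71581391, -0.0176759 ])}
side {'fx': 457.4914398655878, 'fy': 457.4914398655878, 'cx': 322.93504168921913, 'cy': 238.34133168943097, 'origin': array([0.4985723 , 0.61361976, 0.60901413]), 'rotation': array([ 0.02550654, -0.066006  ,  0.89662261, -0.4371047 ])}
wrist {'fx': 332.07941171453984, 'fy': 332.07941171453984, 'cx': 320.6600365619205, 'cy': 241.7295434377368, 'tool_from_camera': array([[-4.87644041e-04,  9.53707532e-01,  3.00735274e-01,
        -7.77018362e-02],
       [ 2.95182959e-05, -3.00735296e-01,  9.53707650e-01,
        -1.42505478e-01],
       [ 9.99999881e-01,  4.73947045e-04,  1.18499954e-04,
         2.28896435e-04],
       [ 0.00000000e+00,  0.00000000e+00,  0.00000000e+00,
         1.00000000e+00]])}
{'time_s': 0.15, 'q': array([-1.55227488e+00,  1.81380066e-01,  1.60775710e+00, -3.47333952e-05,
        1.35378142e+00, -2.06312119e-01]), 'dq': array([ 1.04738273e-05, -2.84668915e-03, -3.94148895e-03, -5.74403093e-04,
        1.47554977e-03, -1.66298346e-04]), 'joint_efforts': array([ 1.14052895e-03, -4.45261931e+01, -3.51694322e+01, -2.67495534e-04,
        5.92218654e-03,  2.69082676e-06]), 'eef_pos': array([ 0.12818462, -0.56010953,  0.23059591]), 'eef_rot': array([ 0.07935798, -0.07929395,  0.70311084, -0.70217514]), 'wrist_force': array([0.18815818, 0.09908346, 0.8166384 ]), 'torque': array([-0.0334577 ,  0.03026957, -0.02066763]), 'opening': 1.0041890300550393} 0.0187
```

View pics/top0.png

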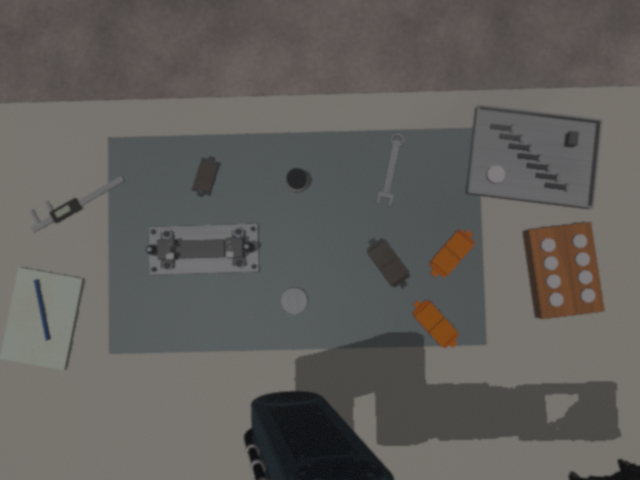

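View pics/side0.png

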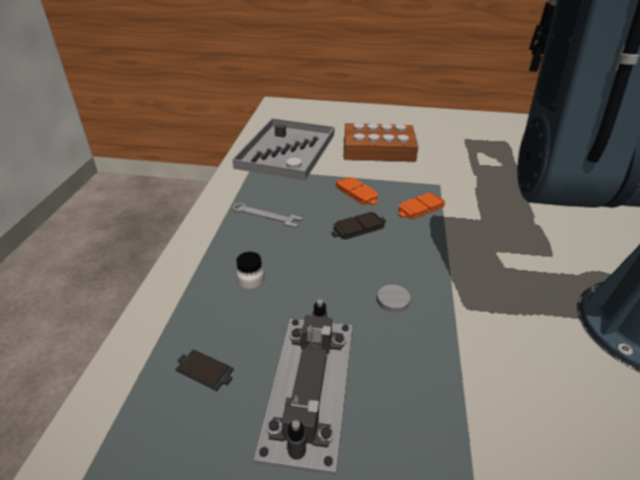

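View pics/wrist0.png

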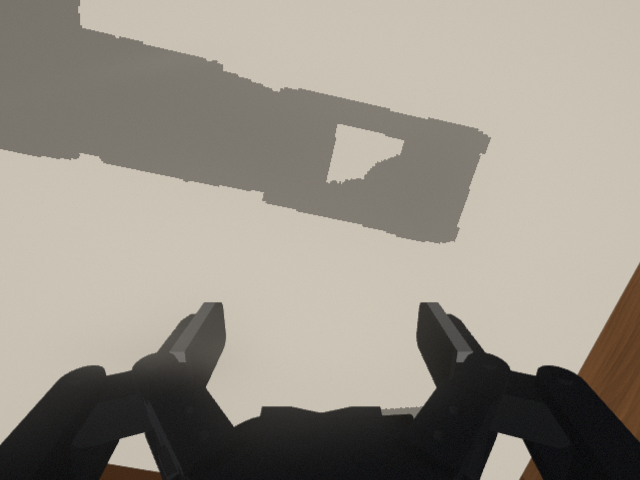

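```bash
cat > h.py <<'E'
from bench import ctrl
import numpy as np, cv2
from scipy.spatial.transform import Rotation as R
def rq(q): return R.from_quat([q[1],q[2],q[3],q[0]]).as_matrix()
def cam(n,obs=None):
    i=ctrl.camera_info(n); K=np.array([[i['fx'],0,i['cx']],[0,i['fy'],i['cy']],[0,0,1]])
    if n=='wrist':
        obs=obs or ctrl.get_obs(); T=i['tool_from_camera']; Rt=rq(obs['eef_rot'])
        return K,Rt@T[:3,:3],Rt@T[:3,3]+obs['eef_pos']
    return K,rq(i['rotation']),np.array(i['origin'])
def back(c,uv,z):
    K,Rm,o=c; uv=np.atleast_2d(np.array(uv,float))
    d=(Rm@np.linalg.inv(K)@np.c_[uv,np.ones(len(uv))].T).T
    return o+d*((z-o[2])/d[:,2])[:,None]
def proj(c,p):
    K,Rm,o=c; p=np.atleast_2d(p); q=(p-o)@Rm; q=q@K.T; return q[:,:2]/q[:,2:]
def shot(n,name):
    o=ctrl.get_obs(); im=ctrl.camera(n)[:,:,::-1].copy(); cv2.imwrite(f'pics/{name}.png',im); return im,cam(n,o)
def crop(im,box,s,name):
    l,t,r,b=box; cv2.imwrite(f'pics/{name}.png',cv2.resize(im[t:b,l:r],None,fx=s,fy=s,interpolation=cv2.INTER_CUBIC))
E
python3 - <<'E'
from h import *
np.set_printoptions(precision=4,suppress=True)
o=ctrl.get_obs(); print(rq(o['eef_rot']))
im,c=shot('top','top1')
crop(im,(340,200,500,360),5,'top1c')
for t in ('pad_mid','old_pad_mid','bed','slot_left','slot_right'):
    for s in ctrl.silhouettes(t,'top')[:4]:
        m=s['mask'].astype(np.uint8); (cx,cy),wh,a=cv2.minAreaRect(cv2.findNonZero(m))
        print(t,round(s['score'],2),s['bbox'],(cx,cy),wh,a,back(c,(cx,cy),0.01)[0])
E
```

```text
[[-0.9748 -0.0001  0.223 ]
 [-0.223   0.0013 -0.9748]
 [-0.0002 -1.     -0.0013]]
pad_mid 0.95 [415.4, 300.2, 457.1, 343.1] (434.3451843261719, 323.179443359375) (56.0063591003418, 21.51272201538086) 47.121097564697266 [ 0.3866 -0.3112  0.01  ]
pad_mid 0.8 [365.9, 241.0, 411.8, 288.2] (387.6170959472656, 262.2383728027344) (58.2490234375, 23.359697341918945) 55.7131233215332 [ 0.5268 -0.2103  0.01  ]
pad_mid 0.64 [432.0, 231.7, 472.7, 276.9] (450.89996337890625, 253.29995727539062) (23.00360107421875, 56.22179412841797) 41.6335334777832 [ 0.5434 -0.3546  0.01  ]
old_pad_mid 0.71 [191.1, 157.0, 218.7, 195.0] (205.18296813964844, 176.41146850585938) (19.916563034057617, 42.3791618347168) 19.179006576538086 [0.7347 0.2022 0.01  ]
bed 0.76 [181.1, 238.7, 225.0, 259.1] (201.97491455078125, 248.64779663085938) (18.403806686401367, 44.245567321777344) 88.31531524658203 [0.5686 0.212  0.01  ]
slot_right 0.78 [146.1, 219.6, 258.7, 275.9] (202.01605224609375, 248.4649658203125) (48.83305358886719, 112.1402587890625) 88.02507019042969 [0.569  0.2119 0.01  ]
```

View pics/top1c.png

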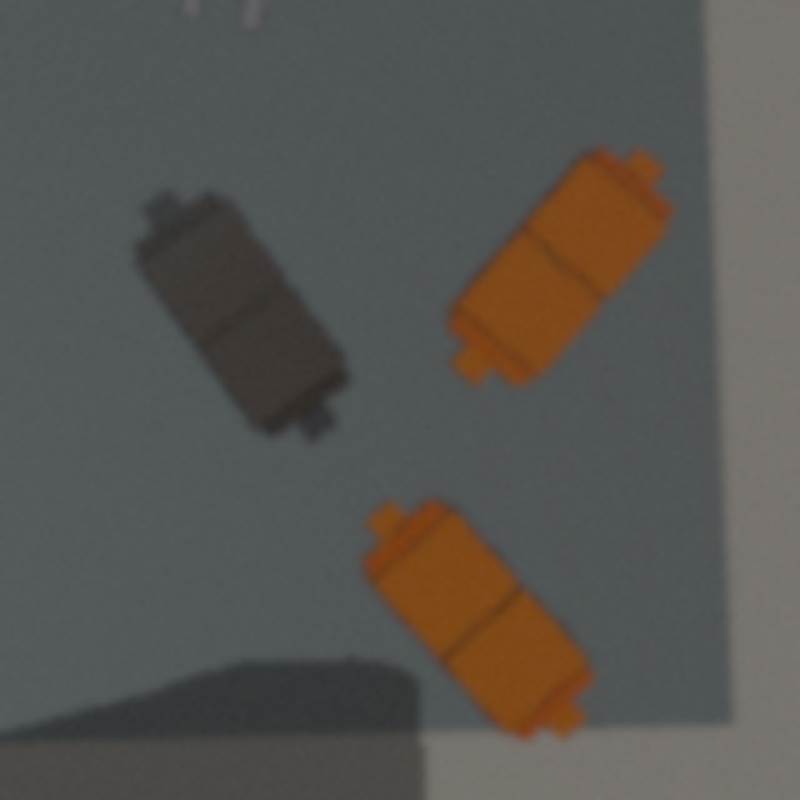

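The candidates are the dark pad at (388,262), orange pads at (453,253) and (435,323), and the smaller dark pad at (205,176). The dark one at (388,262) fits: it isn't orange, measures about 130 mm over the ears and shows a groove in the lining. I'll move above it for a close look.

```bash
python3 -m pendant '[0.04,0.035,0,0,0,2.2,0.0854,0.04,0.035,0,0,0,2.2,0.0854,0.04,0.035,0,0,0,2.2,0.0854,0.04,0.035,0,0,0,2.2,0.0854,0.04,0.035,0,0,0,2.2,0.0854,0.04,0.035,0,0,0,2.2,0.0854,0.04,0.035,0,0,0,2.2,0.0854,0.04,0.035,0,0,0,2.2,0.0854,0.04,0.035,0,0,0,2.2,0.0854,0.04,0.035,0,0,0,2.2,0.0854,0,0,0,0,0,0,0.0854,0,0,0,0,0,0,0.0854]'
python3 - <<'E'
from h import *
im,c=shot('wrist','w1')
for s in ctrl.silhouettes('pad_mid','wrist')[:3]:
    m=s['mask'].astype(np.uint8); print(s['score'],s['bbox'],cv2.minAreaRect(cv2.findNonZero(m)))
E
```

```text
time_s: 1.95
eef_pos: [0.528, -0.2105, 0.2311]
eef_rot: [0.212, -0.212, 0.675, -0.675]
wrist_force: [-0.7, 0.3, -0.1]
opening: 1.001
0.81 [299.8, 293.4, 346.3, 386.3] ((322.56597900390625, 339.5747375488281), (90.07223510742188, 42.025733947753906), 85.42607879638672)
0.8 [373.6, 237.1, 485.8, 295.8] ((430.43939208984375, 266.79833984375), (44.34397506713867, 113.4887924194336), 79.17698669433594)
0.72 [297.4, 148.0, 343.7, 268.2] ((321.0, 207.0), (114.0, 46.0), 90.0)
```

View pics/w1.png

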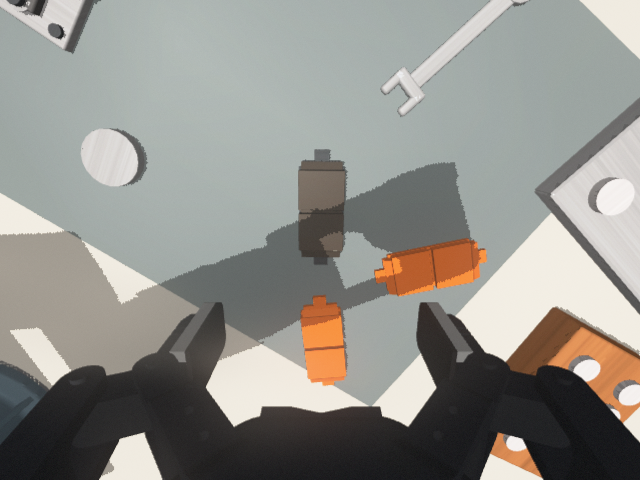

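```bash
python3 - <<'E'
from h import *
im=cv2.imread('pics/w1.png'); crop(im,(280,140,370,280),4,'w1c')
c=cam('wrist'); o=ctrl.get_obs()
print(proj(c,o['eef_pos']),proj(c,[o['eef_pos'][0],o['eef_pos'][1],0.0]))
print(back(c,[(322,155),(320,261)],0.006), back(c,[(321,207)],0.017))
E
```

```text
[[319.72318557 306.64037484]] [[320.14208734 208.04100909]]
[[ 0.57716349 -0.17925641  0.006     ]
 [ 0.47618592 -0.24681506  0.006     ]] [[ 0.53191486 -0.20943295  0.017     ]]
```

View pics/w1c.png

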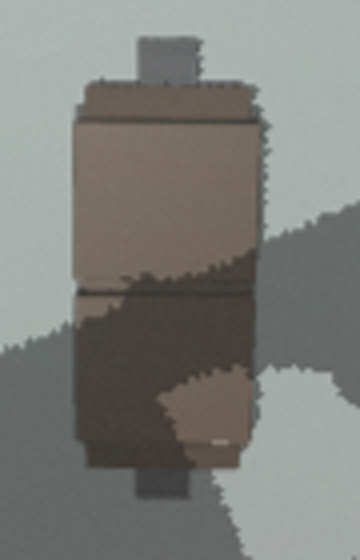

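```bash
python3 - <<'E'
from h import *
np.set_printoptions(precision=4,suppress=True)
c=cam('wrist'); o=ctrl.get_obs()
P=back(c,[(322,149.3),(320.75,264.5)],0.006); d=P[0]-P[1]; print(P,np.linalg.norm(d),np.degrees(np.arctan2(d[1],d[0])),P.mean(0))
Rt=rq(o['eef_rot']); print('tool z yaw',np.degrees(np.arctan2(Rt[1,2],Rt[0,2])), o['eef_pos'],(P.mean(0)-o['eef_pos']))
# lining edges at z=.017
print(back(c,[(280+75/4,140+200/4),(280+257/4,140+200/4)],0.017), back(c,[(280+166/4,140+292/4)],0.017))
E
```

```text
[[ 0.582  -0.1759  0.006 ]
 [ 0.473  -0.2501  0.006 ]] 0.13181202541165382 34.25519358065614 [ 0.5275 -0.213   0.006 ]
tool z yaw -55.19727872574814 [ 0.5275 -0.2113  0.2312] [-0.     -0.0017 -0.2252]
[[ 0.5335 -0.1792  0.017 ]
 [ 0.5614 -0.2193  0.017 ]] [[ 0.5267 -0.2137  0.017 ]]
```

```bash
python3 -m pendant '[0,-0.0017,-0.03,0,0,-0.55,0.0854,0,0,-0.05,0,0,0,0.0854,0,0,-0.05,0,0,0,0.0854,0,0,-0.05,0,0,0,0.0854,0,0,-0.03,0,0,0,0.0854,0,0,-0.014,0,0,0,0.0854,0,0,-0.006,0,0,0,0.0854,0,0,0,0,0,0,0.0854]'
```

```text
time_s: 3.05
eef_pos: [0.5287, -0.213, 0.0022]
eef_rot: [-0.209, 0.208, -0.675, 0.676]
wrist_force: [0.3, -0.2, -0.7]
opening: 0.999
```

```bash
python3 -m pendant '[0,0,-0.0015,0,0,0,0.0854,0,0,0,0,0,0,0.04,0,0,0,0,0,0,0.04,0,0,0,0,0,0,0.04,0,0,0,0,0,0,0.04,0,0,0,0,0,0,0.04,0,0,0,0,0,0,0.04]'; python3 - <<'E'
from h import *
o=ctrl.get_obs(); print(o['eef_pos'],o['opening']*85,o['wrist_force'])
im,c=shot('wrist','w2')
E
```

```text
time_s: 3.92
eef_pos: [0.5286, -0.2122, 0.0006]
eef_rot: [-0.209, 0.209, -0.675, 0.676]
wrist_force: [-0.7, 0.3, 6.4]
opening: 0.567
[ 0.52856747 -0.21224931  0.0006109 ] 48.16611938837562 [-0.7170824   0.28645059  6.37783543]
```

View pics/w2.png

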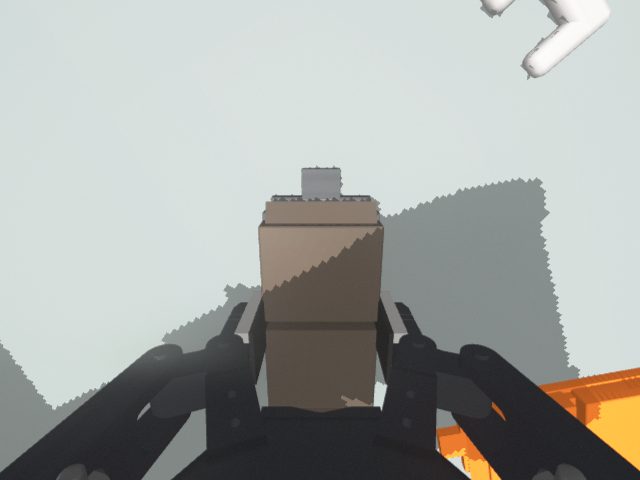

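```bash
python3 -m pendant '[0,0,0.03,0,0,0,0.04,0,0,0.05,0,0,0,0.04,0,0,0.05,0,0,0,0.04,0.005,0.03,0.05,0,0,7,0.04,0.005,0.034,0,0,0,7,0.04,0.005,0.033,0,0,0,7,0.04,0.005,0.033,0,0,0,7,0.04,0.005,0.033,0,0,0,7,0.04,0.005,0.033,0,0,0,7,0.04,0.005,0.033,0,0,0,7,0.04,0.005,0.03,0,0,0,7,0.04]' || true
python3 -c "
from h import *
o=ctrl.get_obs();print(o['eef_pos'],o['wrist_force'],o['opening'])"
```

```text
time_s: 5.35
eef_pos: [0.5674, 0.0481, 0.1788]
eef_rot: [-0.502, 0.503, -0.498, 0.497]
wrist_force: [1.2, -0.4, -3.5]
opening: 0.563
[0.56740185 0.04814189 0.1787792 ] [ 1.20683111 -0.41154104 -3.45446335] 0.5629141126670644
```

```bash
python3 -m pendant '[0,0,0,0,0,0,0.04,0,0,0,0,0,0,0.04]'; python3 - <<'E'
from h import *
o=ctrl.get_obs(); print(o['eef_pos'],o['eef_rot'],o['wrist_force']); im,c=shot('wrist','w3')
E
```

```text
time_s: 5.6
eef_pos: [0.5676, 0.0466, 0.1791]
eef_rot: [-0.501, 0.502, -0.499, 0.498]
wrist_force: [0.3, 0.1, -4.6]
opening: 0.566
[0.5675714  0.04663164 0.17905005] [-0.50087301  0.50174691 -0.4989953   0.49837733] [ 0.28120397  0.13191599 -4.60024378]
```

View pics/w3.png

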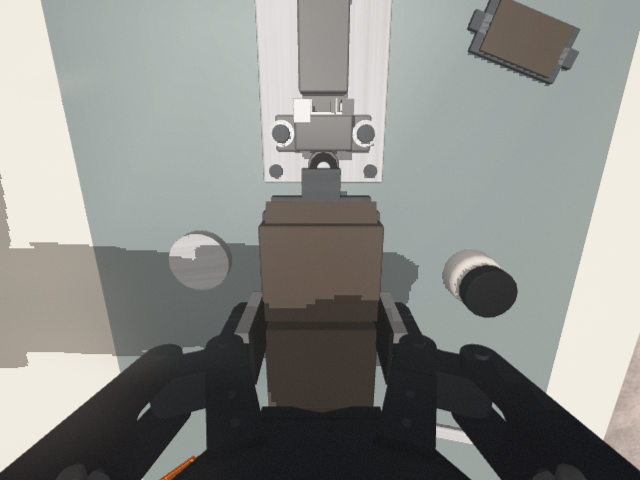

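```bash
python3 - <<'E'
from h import *
im=cv2.imread('pics/w3.png'); crop(im,(250,60,400,210),5,'w3c')
E
```

```text
(no output)
```

View pics/w3c.png

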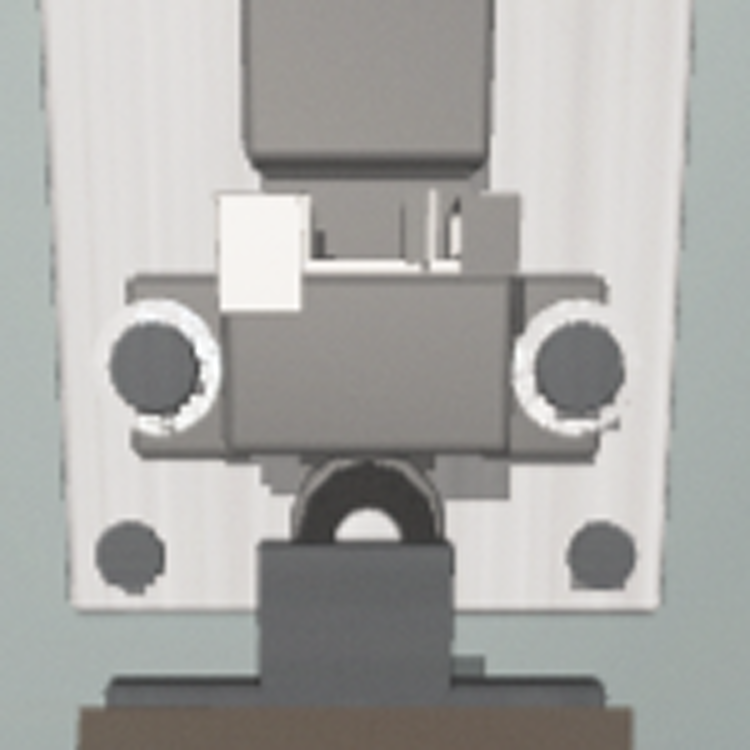

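```bash
python3 -m pendant '[0.001,0.042,0,0,0,0,0.04,0.001,0.042,0,0,0,0,0.04,0,0.041,0,0,0,0,0.04,0,0,0,0,0,0,0.04,0,0,0,0,0,0,0.04,0,0,0,0,0,0,0.04]'; python3 - <<'E'
from h import *
o=ctrl.get_obs(); print(o['eef_pos'],o['eef_rot'],o['wrist_force']); im,c=shot('wrist','w4')
print(rq(o['eef_rot']))
crop(im,(240,20,400,180),5,'w4c')
E
```

```text
time_s: 6.4
eef_pos: [0.5703, 0.1703, 0.1797]
eef_rot: [-0.501, 0.501, -0.499, 0.499]
wrist_force: [0.3, 0.1, -4.7]
opening: 0.57
[0.57034041 0.17033387 0.1796982 ] [-0.50080572  0.50110527 -0.49901039  0.49907491] [ 0.28506343  0.07791187 -4.71230791]
[[ 3.82572064e-03 -2.34333840e-04  9.99992654e-01]
 [-9.99992616e-01 -3.64526705e-04  3.82563508e-03]
 [ 3.63627551e-04 -9.99999906e-01 -2.35726687e-04]]
```

View pics/w4.png

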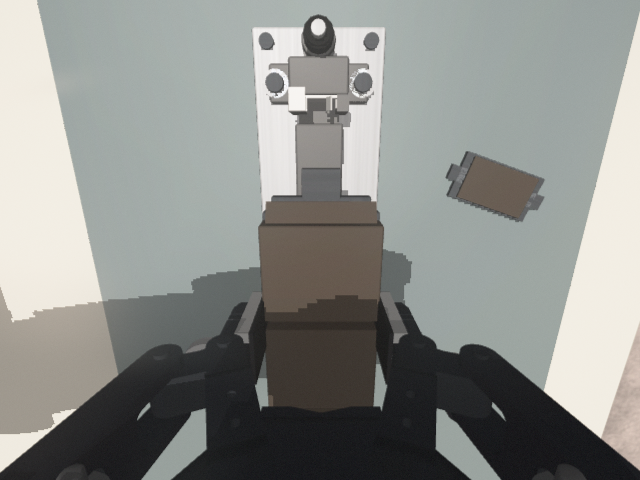

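View pics/w4c.png

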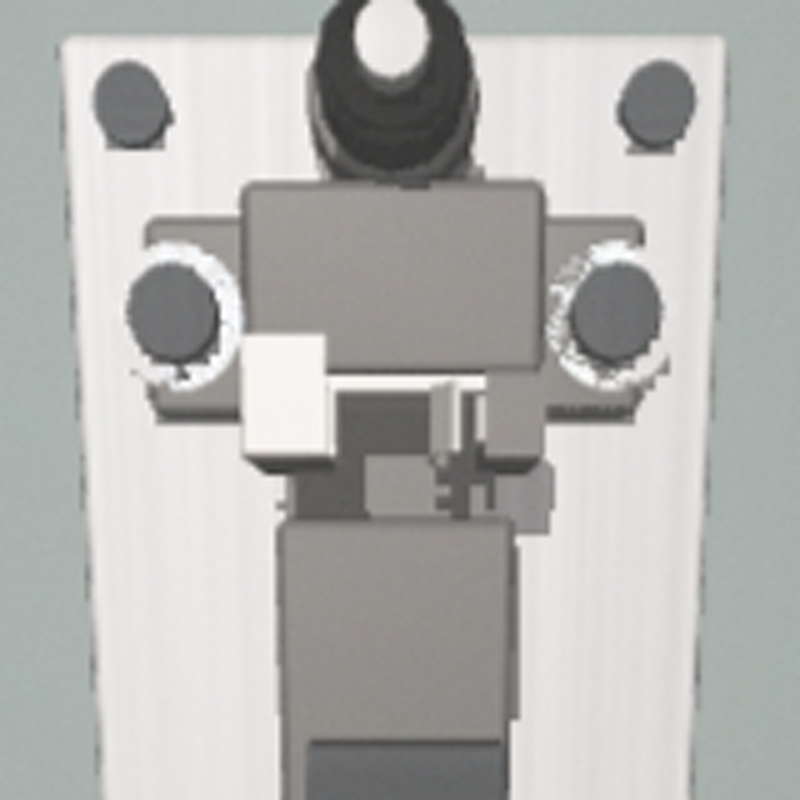

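```bash
cat > m.py <<'E'
from h import *
np.set_printoptions(precision=4,suppress=True)
# poses at pictures
oB=dict(eef_pos=np.array([0.5675714,0.04663164,0.17905005]),eef_rot=[-0.50087301,0.50174691,-0.4989953,0.49837733])
oA=dict(eef_pos=np.array([0.57034041,0.17033387,0.1796982]),eef_rot=[-0.50080572,0.50110527,-0.49901039,0.49907491])
def edge(prof,lo,hi,sign):
    g=np.gradient(cv2.GaussianBlur(prof.reshape(1,-1),(0,0),1.0)[0])*sign
    k=lo+np.argmax(g[lo:hi]); a,b,c=g[k-1:k+2]; return k+0.5*(a-c)/(a-2*b+c)
if __name__=='__main__':
    pts=[]
    for f,o,rows in(('w3',oB,[10,30,50,70,90,105,160,175]),('w4',oA,[35,50,125,140,155,170,185])):
        im=cv2.imread(f'pics/{f}.png')[:,:,2].astype(np.float32); c=cam('wrist',o)
        for r in rows:
            p=im[r-4:r+5].mean(0)
            l=edge(p,240,275,1); rr=edge(p,370,405,-1)
            P=back(c,[(l,r),(rr,r)],0.012); w=P[1,0]-P[0,0]
            print(f,r,round(l,2),round(rr,2),P[:,0],P[0,1],'w',round(w,4),'mid',P.mean(0)[0]); pts.append([P.mean(0)[1],P.mean(0)[0]])
    for s in(slice(0,8),slice(8,15)):
        p=np.array(pts[s]); print(np.polyfit(p[:,0],p[:,1],1))
    p=np.array(pts); k=np.polyfit(p[:,0],p[:,1],1); print('all',k,np.degrees(k[0]),'x at y=.214',np.polyval(k,.214))
    cA,cB=cam('wrist',oA),cam('wrist',oB)
    A=back(cA,[(318.5,93.6),(318.5,56.6),(288.4,80),(348.6,80)],.058); B=back(cB,[(323.4,115),(323.4,150),(294.4,134),(352.4,134)],.058)
    print(A);print(B)
    print('mid inner',(A[0]+B[0])/2,A[0]-B[0],'outer',(A[1]+B[1])/2,A[1]-B[1])
    # ear
    for o in(oA,oB):
        E=back(cam('wrist',o),[(321.1,167.5)],o['eef_pos'][2]+0.0055); print('ear tip',E-o['eef_pos'])
E
python3 m.py; python3 - <<'E'
from h import *
im=cv2.imread('pics/w4.png'); crop(im,(250,150,390,250),5,'w4e')
E
```

```text
w3 10 256.12 389.98 [0.5156 0.6228] 0.22007867307343004 w 0.1072 mid 0.5691808776983188
w3 30 257.13 388.92 [0.5157 0.6229] 0.20610697472313605 w 0.1072 mid 0.5692743715645848
w3 50 258.18 387.91 [0.5158 0.623 ] 0.19168418373299118 w 0.1072 mid 0.5694046065417218
w3 70 259.21 386.93 [0.5159 0.6232] 0.17678781434118654 w 0.1073 mid 0.5695433295479932
w3 90 260.22 385.94 [0.516  0.6234] 0.1613941175017405 w 0.1074 mid 0.5696725592807367
w3 105 260.98 385.02 [0.5161 0.6233] 0.14950740300282775 w 0.1073 mid 0.5696977899883948
w3 160 263.36 382.1 [0.516  0.6237] 0.10321693903580655 w 0.1077 mid 0.5698137729064823
w3 175 264.25 381.17 [0.5162 0.6236] 0.08979982838712774 w 0.1075 mid 0.5698985624387684
w4 35 271.62 384.07 [0.5304 0.6225] 0.3265014310333958 w 0.092 mid 0.5764533263046543
w4 50 253.23 383.32 [0.5148 0.6225] 0.315547170882227 w 0.1077 mid 0.5686526377785575
w4 125 257.44 379.75 [0.5151 0.623 ] 0.25693874063510014 w 0.1078 mid 0.5690598259552209
w4 140 258.2 378.96 [0.5152 0.623 ] 0.24429779875298746 w 0.1078 mid 0.5690768893863782
w4 155 259.17 377.99 [0.5154 0.6229] 0.2313229559331038 w 0.1075 mid 0.5691099227854753
w4 170 260.15 377.19 [0.5156 0.6229] 0.21799994323999733 w 0.1073 mid 0.5692252357559878
w4 185 261.09 376.72 [0.5157 0.6232] 0.2043144200736695 w 0.1075 mid 0.5694789059678371
[-0.0053  0.5704]
[0.0345 0.5613]
all [0.0095 0.5679] 0.5461768347678789 x at y=.214 0.5699063418141516
[[0.5691 0.2774 0.058 ]
 [0.5691 0.3015 0.058 ]
 [0.5473 0.2864 0.058 ]
 [0.5909 0.2866 0.058 ]]
[[0.5697 0.1391 0.058 ]
 [0.57   0.114  0.058 ]
 [0.548  0.1255 0.058 ]
 [0.5917 0.1258 0.058 ]]
mid inner [0.5694 0.2083 0.058 ] [-0.0006  0.1383  0.    ] outer [0.5695 0.2078 0.058 ] [-0.0009  0.1875  0.    ]
ear tip [[0.0005 0.0653 0.0055]]
ear tip [[0.0004 0.0653 0.0055]]
```

View pics/w4e.png

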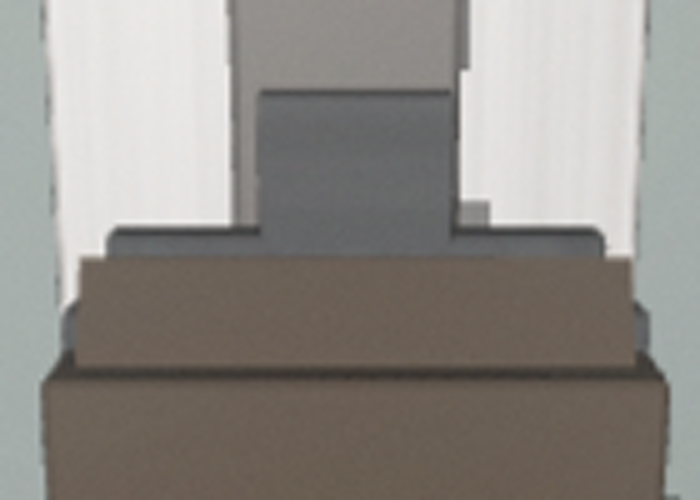

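```bash
python3 -m pendant '[-0.0015,0.0186,-0.03,0,0,0.1,0.04,0,0.02,-0.04,0,0,0,0.04,0,0,-0.025,0,0,0,0.04,0,0,-0.01,0,0,0,0.04,0,0,0,0,0,0,0.04,0,0,0,0,0,0,0.04]'; python3 - <<'E'
from h import *
o=ctrl.get_obs(); print(o['eef_pos'],o['eef_rot'],o['wrist_force']); im,c=shot('wrist','w5')
crop(im,(250,80,390,220),5,'w5c')
im,c=shot('side','s5'); crop(im,(240,260,380,480),4,'s5c')
E
```

```text
time_s: 7.2
eef_pos: [0.57, 0.2101, 0.0764]
eef_rot: [0.502, -0.501, 0.498, -0.499]
wrist_force: [0.6, -0.8, -4.2]
opening: 0.568
[0.57000855 0.21009975 0.07635756] [ 0.50242747 -0.50094259  0.49776319 -0.49885365] [ 0.56323908 -0.83981948 -4.22798821]
```

View pics/w5c.png

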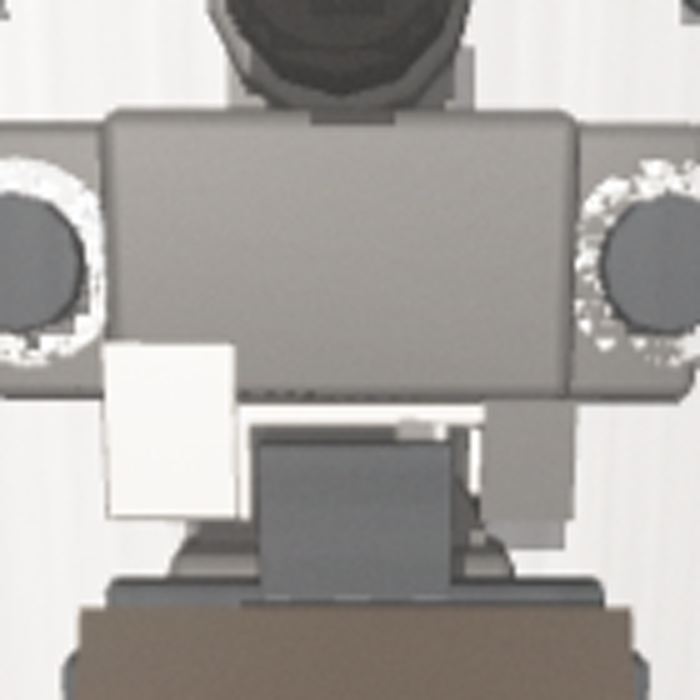

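View pics/s5c.png

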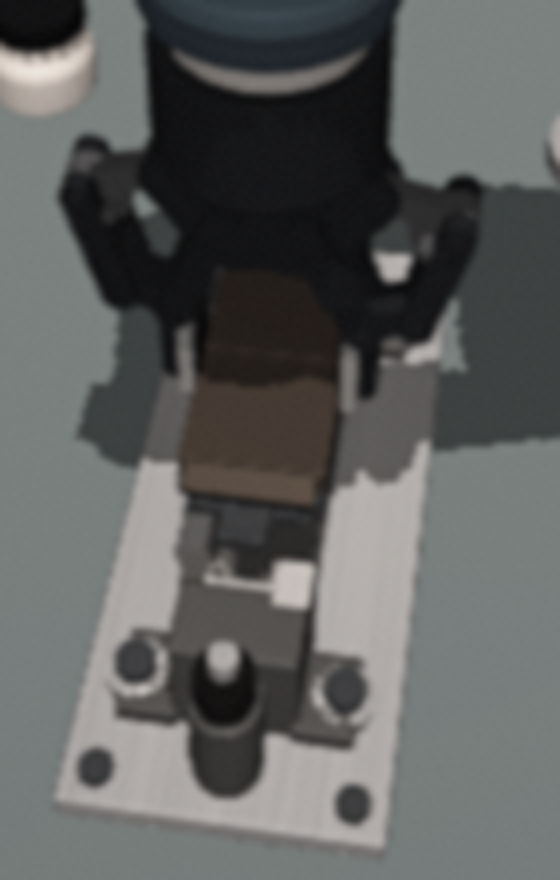

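```bash
python3 - <<'E'
from h import *
np.set_printoptions(precision=4,suppress=True)
o=ctrl.get_obs(); c=cam('wrist',o); p=o['eef_pos']; print(p, np.degrees(np.arctan2(rq(o['eef_rot'])[1,2],rq(o['eef_rot'])[0,2])))
f=lambda u,v,z: print((u,v,z), back(c,(250+u/5,80+v/5),z)[0]-p)
f(340,397,.058); f(340,425,.058); f(340,112,.058)
for v in (428,440): f(354,v,p[2]+.006); f(354,v,p[2])
E
```

```text
[0.5699 0.2103 0.0764] 0.4056854181041236
(340, 397, 0.058) [-0.0011  0.067  -0.0184]
(340, 425, 0.058) [-0.001   0.0644 -0.0184]
(340, 112, 0.058) [-0.0012  0.0918 -0.0184]
(354, 428, np.float64(0.08236151710325598)) [0.0001 0.0661 0.006 ]
(354, 428, np.float64(0.07636151710325598)) [0.0002 0.0656 0.    ]
(354, 440, np.float64(0.08236151710325598)) [0.0002 0.0652 0.006 ]
(354, 440, np.float64(0.07636151710325598)) [0.0002 0.0646 0.    ]
```

```bash
python3 -m pendant '[-0.0014,-0.0014,-0.004,0,0,-0.1,0.04,0,0,0,0,0,0,0.04,0,0,0,0,0,0,0.04]'; cat > look.py <<'E'
from h import *
import sys
np.set_printoptions(precision=4,suppress=True)
n=sys.argv[1]
o=ctrl.get_obs(); im,c=shot('wrist',n); p=o['eef_pos']
print(p,np.degrees(np.arctan2(rq(o['eef_rot'])[1,2],rq(o['eef_rot'])[0,2])),o['wrist_force'],o['torque'])
crop(im,(250,80,390,220),5,n+'c')
E
python3 look.py w6
```

```text
time_s: 7.68
eef_pos: [0.5672, 0.209, 0.0708]
eef_rot: [-0.501, 0.501, -0.499, 0.499]
wrist_force: [0.0, 0.2, -3.8]
opening: 0.568
[0.5672 0.209  0.0708] 0.33028651187032626 [ 0.0308  0.164  -3.8276] [-0.0094 -0.0572  0.0293]
```

View pics/w6c.png

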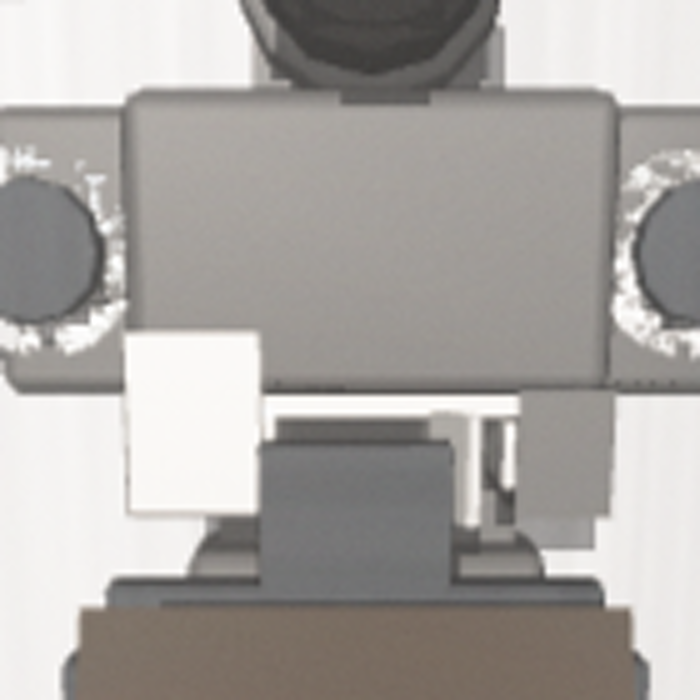

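```bash
python3 -m pendant '[0.0014,0,0,0,0,0,0.04,0,0,0,0,0,0,0.04,0,0,0,0,0,0,0.04]'; python3 -m pendant '[0,0,0,0,0,0,0.04,0,0,0,0,0,0,0.04]'; python3 look.py w7
```

```text
time_s: 8.1
eef_pos: [0.5687, 0.209, 0.0708]
eef_rot: [0.501, -0.501, 0.499, -0.499]
wrist_force: [0.2, 0.0, -4.0]
opening: 0.568
time_s: 8.35
eef_pos: [0.5686, 0.209, 0.0707]
eef_rot: [-0.501, 0.501, -0.499, 0.499]
wrist_force: [0.6, -0.9, -3.8]
opening: 0.568
[0.5686 0.209  0.0707] 0.33040433713459544 [ 0.6466 -0.9164 -3.775 ] [ 0.0164 -0.0418  0.0192]
```

View pics/w7c.png

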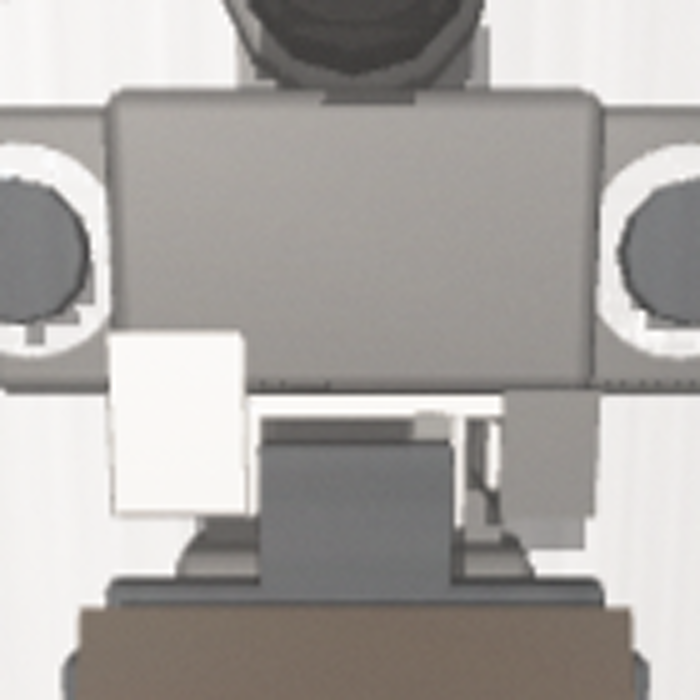

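```bash
python3 - <<'E'
from h import *
np.set_printoptions(precision=4,suppress=True)
o=ctrl.get_obs(); c=cam('wrist',o); p=o['eef_pos']
f=lambda u,v,z: print((u,v,round(z,4)), back(c,(250+u/5,80+v/5),z)[0]-p)
f(354,388,.058); f(354,413,.058); f(354,90,.058)
for v in (432,442): f(355,v,p[2]+.006); f(354,v,p[2])
im=cv2.imread('pics/w7.png').astype(int)
print(im[150:175,322].sum(1)//3)
print(im[92:102,300].sum(1)//3, im[92:102,340].sum(1)//3)
E
```

```text
(354, 388, 0.058) [ 0.0003  0.0681 -0.0128]
(354, 413, 0.058) [ 0.0003  0.0659 -0.0128]
(354, 90, 0.058) [ 0.0001  0.0931 -0.0128]
(355, 432, np.float64(0.0768)) [0.0003 0.0658 0.006 ]
(354, 432, np.float64(0.0708)) [0.0003 0.0653 0.    ]
(355, 442, np.float64(0.0768)) [0.0003 0.065  0.006 ]
(354, 442, np.float64(0.0708)) [0.0003 0.0645 0.    ]
[148 148 148 147 148 136 123 110  93 236 247 247 247 164  97  97  98  95
  80 106 119 119 117 116 115]
[108 159 171 170 170 138 125 135 146 160] [ 89 101 104 102 104  95 115 132 143 154]
```

```bash
python3 -m pendant '[0,0.0002,-0.002,0,0,0,0.04,0,0,-0.002,0,0,0,0.04,0,0,-0.002,0,0,0,0.04]';python3 -m pendant '[0,0,-0.001,0,0,0,0.04,0,0,-0.001,0,0,0,0.04]';python3 -m pendant '[0,0,-0.001,0,0,0,0.04,0,0,-0.001,0,0,0,0.04]'; python3 -c "
from h import *
print(ctrl.get_obs()['torque'])"
```

```text
time_s: 8.78
eef_pos: [0.5685, 0.2091, 0.0646]
eef_rot: [-0.501, 0.502, -0.499, 0.498]
wrist_force: [-1.7, -0.4, -1.9]
opening: 0.568
time_s: 9.02
eef_pos: [0.5684, 0.2092, 0.0629]
eef_rot: [-0.501, 0.502, -0.499, 0.498]
wrist_force: [-3.1, -0.8, 1.0]
opening: 0.565
time_s: 9.28
eef_pos: [0.5685, 0.2093, 0.0611]
eef_rot: [-0.501, 0.502, -0.499, 0.498]
wrist_force: [-3.8, -0.3, 2.7]
opening: 0.568
[-0.00785448  0.80125429 -0.01538926]
```

```bash
python3 -m pendant '[0,0,-0.001,0,0,0,0.04,0,0,-0.001,0,0,0,0.04]';python3 -m pendant '[0,0,-0.001,0,0,0,0.04,0,0,-0.001,0,0,0,0.04]';python3 -m pendant '[0,0,-0.001,0,0,0,0.04,0,0,0,0,0,0,0.04]'; python3 -c "
from h import *
print(ctrl.get_obs()['torque'])"
```

```text
time_s: 9.52
eef_pos: [0.5683, 0.2093, 0.0591]
eef_rot: [-0.501, 0.502, -0.499, 0.498]
wrist_force: [-7.2, -0.3, 5.0]
opening: 0.564
time_s: 9.78
eef_pos: [0.5678, 0.2094, 0.0564]
eef_rot: [-0.501, 0.502, -0.499, 0.498]
wrist_force: [-5.2, 1.1, 0.5]
opening: 0.568
time_s: 10.02
eef_pos: [0.5678, 0.2093, 0.0553]
eef_rot: [-0.501, 0.502, -0.499, 0.498]
wrist_force: [-4.6, 0.1, 0.7]
opening: 0.571
[ 0.13966602  0.8232785  -0.03578749]
```

```bash
python3 -m pendant '[0,0,-0.002,0,0,0,0.04,0,0,-0.002,0,0,0,0.04]';python3 -m pendant '[0,0,-0.002,0,0,0,0.04,0,0,-0.002,0,0,0,0.04]'; python3 look.py w8; python3 - <<'E'
from h import *
im,c=shot('side','s8'); crop(im,(260,290,360,450),5,'s8c')
E
```

```text
time_s: 10.28
eef_pos: [0.5678, 0.2093, 0.0515]
eef_rot: [-0.501, 0.502, -0.499, 0.498]
wrist_force: [-4.5, 0.7, 1.7]
opening: 0.564
time_s: 10.52
eef_pos: [0.5678, 0.2093, 0.0475]
eef_rot: [-0.501, 0.502, -0.499, 0.498]
wrist_force: [-6.2, 0.5, 1.5]
opening: 0.567
[0.5678 0.2093 0.0475] 0.328598781234153 [-6.1751  0.524   1.5278] [ 0.1153  0.9548 -0.0103]
```

View pics/w8c.png

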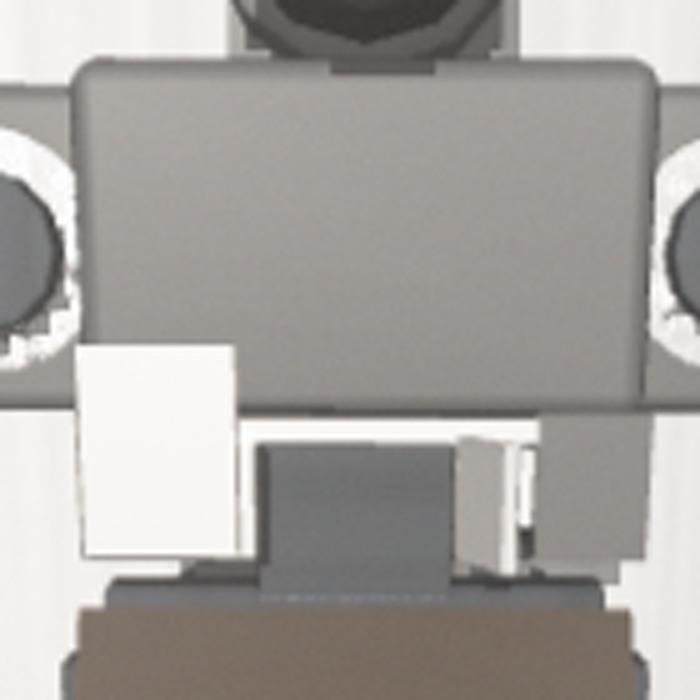

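View pics/s8c.png

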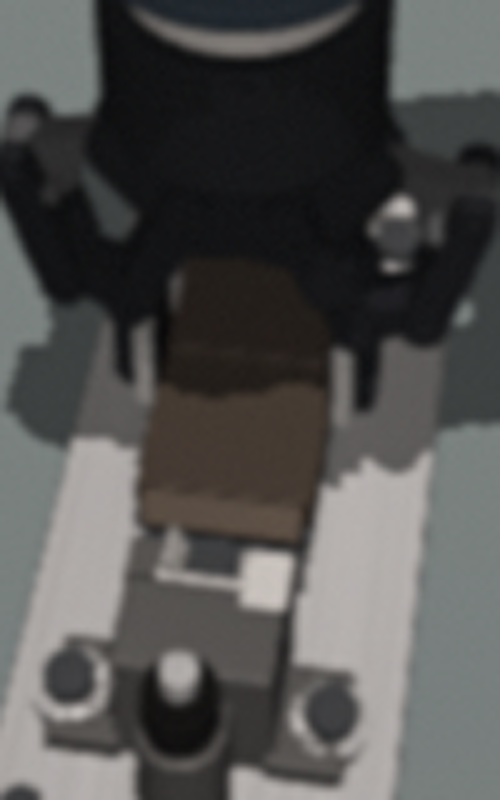

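The left ear is in its slot between the plain leg and the spring. At z = 47 mm the pad is below the 58 mm arm tops, with smooth drag of about 5.5 N net. I'll keep going down.

```bash
python3 -m pendant '[0,0,-0.002,0,0,0,0.04,0,0,-0.002,0,0,0,0.04,0,0,-0.002,0,0,0,0.04]';python3 -m pendant '[0,0,-0.002,0,0,0,0.04,0,0,-0.002,0,0,0,0.04,0,0,-0.002,0,0,0,0.04]'; python3 -m pendant '[0,0,-0.001,0,0,0,0.04,0,0,-0.001,0,0,0,0.04]'; python3 -m pendant '[0,0,-0.001,0,0,0,0.04]'
```

```text
time_s: 11.0
eef_pos: [0.5678, 0.2092, 0.0415]
eef_rot: [-0.501, 0.502, -0.499, 0.498]
wrist_force: [-5.6, 0.3, 1.3]
opening: 0.571
time_s: 11.38
eef_pos: [0.5678, 0.2092, 0.0355]
eef_rot: [-0.501, 0.502, -0.499, 0.498]
wrist_force: [-5.8, -0.7, 1.4]
opening: 0.57
time_s: 11.62
eef_pos: [0.5678, 0.2093, 0.0335]
eef_rot: [-0.501, 0.502, -0.499, 0.498]
wrist_force: [-6.7, 0.7, 1.9]
opening: 0.567
time_s: 11.75
eef_pos: [0.5678, 0.2092, 0.0325]
eef_rot: [-0.501, 0.502, -0.499, 0.498]
wrist_force: [-6.0, 0.5, 1.4]
opening: 0.564
```

```bash
for i in 1 2; do python3 -m pendant '[0,0,-0.0007,0,0,0,0.04]'; done;  python3 -m pendant '[0,0,-0.0004,0,0,0,0.04]'
```

```text
time_s: 11.88
eef_pos: [0.5679, 0.2092, 0.0318]
eef_rot: [-0.501, 0.502, -0.499, 0.498]
wrist_force: [-5.2, 0.1, 1.7]
opening: 0.565
time_s: 12.0
eef_pos: [0.5678, 0.2092, 0.0311]
eef_rot: [-0.501, 0.502, -0.499, 0.498]
wrist_force: [-6.7, 0.4, 2.0]
opening: 0.565
time_s: 12.12
eef_pos: [0.5678, 0.2093, 0.0307]
eef_rot: [-0.501, 0.502, -0.499, 0.498]
wrist_force: [-5.8, -0.1, 3.2]
opening: 0.568
```

```bash
python3 -m pendant '[0,0,-0.0004,0,0,0,0.04]';  python3 -m pendant '[0,0,-0.0003,0,0,0,0.04]'; python3 -c "
from h import *
print(ctrl.get_obs()['torque'])"
```

```text
time_s: 12.25
eef_pos: [0.5678, 0.2093, 0.0306]
eef_rot: [-0.501, 0.502, -0.499, 0.498]
wrist_force: [-7.4, -0.4, 5.9]
opening: 0.567
time_s: 12.38
eef_pos: [0.5679, 0.2093, 0.0306]
eef_rot: [-0.501, 0.502, -0.499, 0.498]
wrist_force: [-9.0, -0.7, 9.2]
opening: 0.571
[-0.0701717   1.31758991  0.01853927]
```

```bash
python3 -m pendant '[0,0,0,0,0,0,0.0854,0,0,0,0,0,0,0.0854,0,0,0,0,0,0,0.0854,0,0,0,0,0,0,0.0854]'; python3 -m pendant '[0,0,0.02,0,0,0,0.0854,0,0,0.04,0,0,0,0.0854,0,0,0.04,0,0,0,0.0854,0,0,0,0,0,0,0.0]'; python3 look.py w9;  python3 - <<'E'
from h import *
im,c=shot('side','s9'); crop(im,(250,280,370,470),4,'s9c')
E
```

```text
time_s: 12.88
eef_pos: [0.5691, 0.2091, 0.0304]
eef_rot: [0.502, -0.501, 0.498, -0.499]
wrist_force: [-0.8, 0.1, -0.8]
opening: 1.002
time_s: 13.38
eef_pos: [0.572, 0.2098, 0.1361]
eef_rot: [0.504, -0.499, 0.497, -0.501]
wrist_force: [0.9, -0.5, -0.3]
opening: 0.819
[0.572  0.2098 0.1361] 0.33738138242033455 [ 0.9353 -0.5242 -0.3147] [-0.0463  0.006   0.0201]
```

View pics/w9.png

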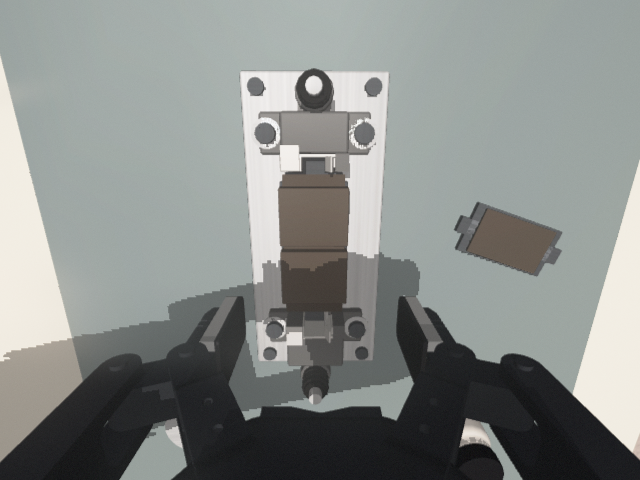

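View pics/s9c.png

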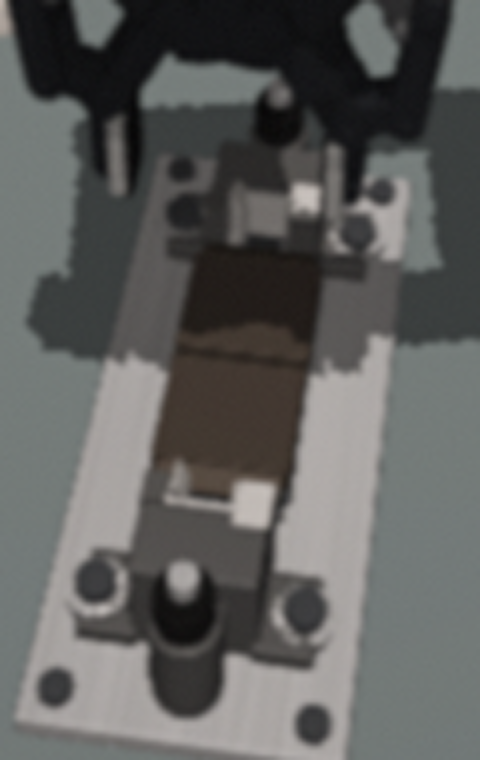

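```bash
python3 -m pendant '[0,0.017,-0.03,0,0,0,0,0,0.017,-0.025,0,0,0,0,0,0,0,0,0,0,0,0,0,0,0,0,0,0,0,0,0,0,0,0,0]'; python3 - <<'E'
from h import *
o=ctrl.get_obs(); print(o['eef_pos'],o['wrist_force'],o['opening'])
im,c=shot('wrist','w10')
i=cv2.imread('pics/w9.png'); crop(i,(230,130,400,380),3,'w9c')
E
```

```text
time_s: 14.1
eef_pos: [0.5696, 0.2427, 0.0765]
eef_rot: [0.502, -0.501, 0.498, -0.499]
wrist_force: [-0.7, 0.6, 1.0]
opening: -0.005
[0.56956557 0.24272815 0.07648043] [-0.7116242   0.5888612   0.99219033] -0.004663486519654475
```

View pics/w9c.png

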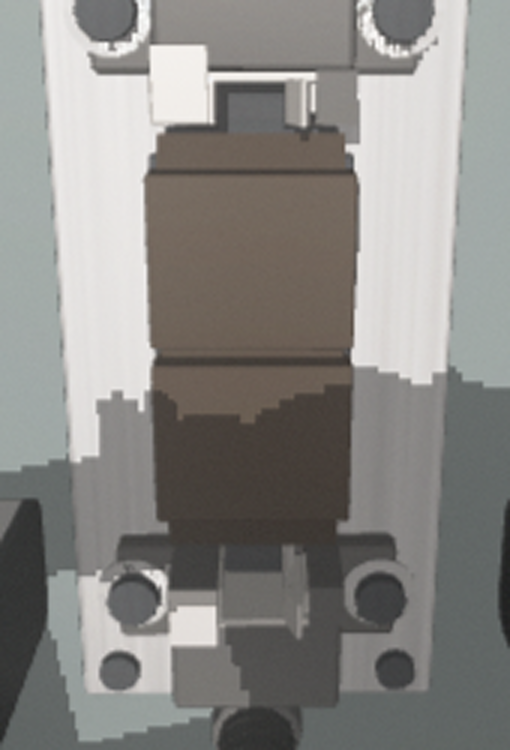

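View pics/w10.png

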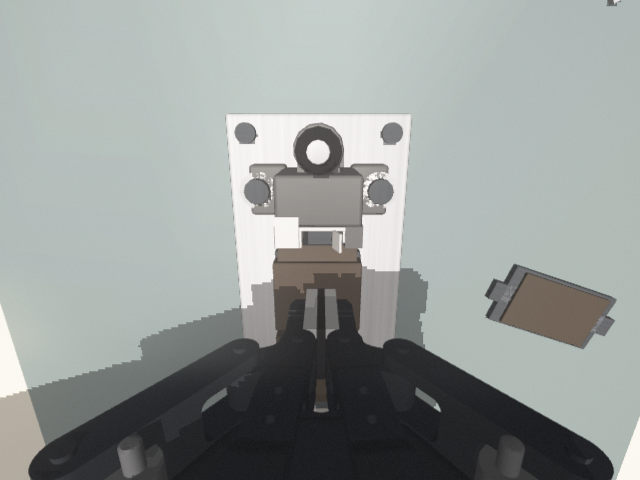

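```bash
python3 -m pendant '[-0.001,0.001,-0.018,0,0,0,0,0,0,-0.007,0,0,0,0,0,0,0,0,0,0,0,0,0,0,0,0,0,0]'; python3 -m pendant '[0,0,-0.002,0,0,0,0,0,0,0,0,0,0,0]'; python3 -m pendant '[0,0,-0.001,0,0,0,0,0,0,0,0,0,0,0]'; python3 -m pendant '[0,0,-0.001,0,0,0,0]'
```

```text
time_s: 14.65
eef_pos: [0.5678, 0.2442, 0.0503]
eef_rot: [-0.501, 0.501, -0.499, 0.499]
wrist_force: [0.3, 0.4, 0.4]
opening: 0.005
time_s: 14.9
eef_pos: [0.5677, 0.2442, 0.0484]
eef_rot: [0.501, -0.501, 0.499, -0.499]
wrist_force: [0.8, -0.2, -0.1]
opening: -0.003
time_s: 15.15
eef_pos: [0.5677, 0.2442, 0.0473]
eef_rot: [0.501, -0.501, 0.499, -0.499]
wrist_force: [0.1, 0.8, -0.2]
opening: 0.003
time_s: 15.28
eef_pos: [0.5679, 0.2442, 0.0471]
eef_rot: [0.502, -0.501, 0.498, -0.499]
wrist_force: [-3.6, -0.5, 10.5]
opening: 0.003
```

```bash
python3 -m pendant '[0,0,-0.0006,0,0,0,0]';  python3 -m pendant '[0,0,-0.0002,0,0,0,0]'
```

```text
time_s: 15.4
eef_pos: [0.5679, 0.2442, 0.0471]
eef_rot: [0.502, -0.501, 0.498, -0.499]
wrist_force: [-5.2, -2.5, 12.6]
opening: -0.001
time_s: 15.52
eef_pos: [0.5679, 0.2442, 0.0471]
eef_rot: [0.502, -0.501, 0.498, -0.499]
wrist_force: [-5.5, -0.7, 12.0]
opening: -0.0
```

```bash
python3 -m pendant '[0,0,-0.0006,0,0,0,0]';  python3 -m pendant '[0,0,0.008,0,0,0,0,0,-0.034,0.003,0,0,0,0,0,-0.036,0,0,0,0,0,0,0,-0.007,0,0,0,0,0,0,0,0,0,0,0]';  python3 -m pendant '[0,0,-0.002,0,0,0,0,0,0,-0.001,0,0,0,0]'
```

```text
time_s: 15.65
eef_pos: [0.568, 0.2442, 0.047]
eef_rot: [0.502, -0.502, 0.498, -0.499]
wrist_force: [-7.8, -1.7, 17.5]
opening: -0.005
time_s: 16.27
eef_pos: [0.5672, 0.1743, 0.0482]
eef_rot: [-0.501, 0.502, -0.499, 0.498]
wrist_force: [-0.2, -0.1, 0.3]
opening: 0.001
time_s: 16.52
eef_pos: [0.5678, 0.1749, 0.047]
eef_rot: [-0.502, 0.502, -0.498, 0.498]
wrist_force: [-6.7, -2.0, 14.8]
opening: 0.001
```

```bash
python3 -m pendant '[0,0,-0.0004,0,0,0,0]';  python3 -m pendant '[0,0,0.02,0,0,0,0,0,0,0.05,0,0,0,0,0,0,0.05,0,0,0,0,0,0,0,0,0,0,0.0854,0,0,0,0,0,0,0.0854,0,0,0,0,0,0,0.0854,0,0,0,0,0,0,0.0854]'; python3 look.py w11; python3 - <<'E'
from h import *
i=cv2.imread('pics/w11.png'); crop(i,(200,30,440,330),2.6,'w11c')
im,c=shot('top','t11'); im,c=shot('side','s11'); crop(im,(250,280,370,470),4,'s11c')
E
```

```text
time_s: 16.65
eef_pos: [0.5678, 0.175, 0.047]
eef_rot: [-0.502, 0.502, -0.498, 0.498]
wrist_force: [-6.2, -1.8, 15.4]
opening: -0.005
time_s: 17.52
eef_pos: [0.5669, 0.1741, 0.1641]
eef_rot: [-0.501, 0.502, -0.499, 0.498]
wrist_force: [-0.3, -0.3, 0.0]
opening: 0.846
[0.5669 0.1741 0.1641] 0.3330489157838371 [-0.3234 -0.271   0.016 ] [-0.0558  0.0354  0.0348]
```

View pics/w11.png

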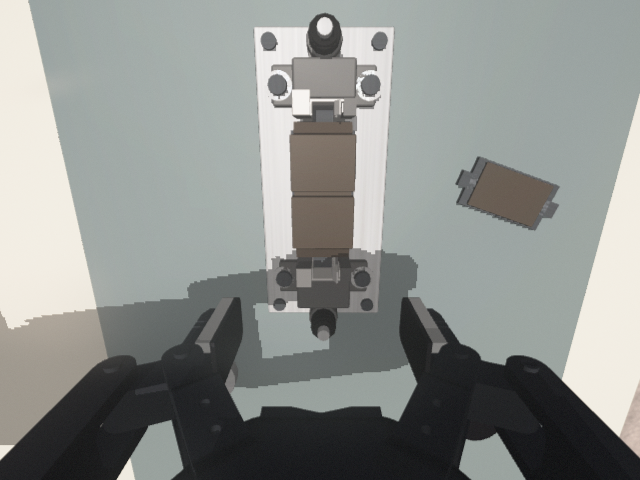

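View pics/t11.png

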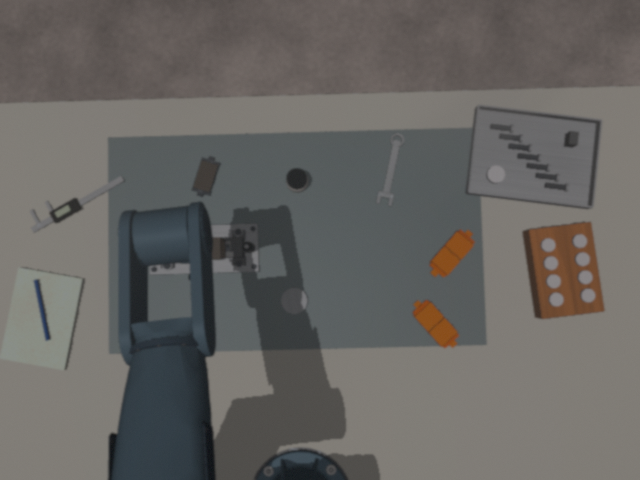

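View pics/s11c.png

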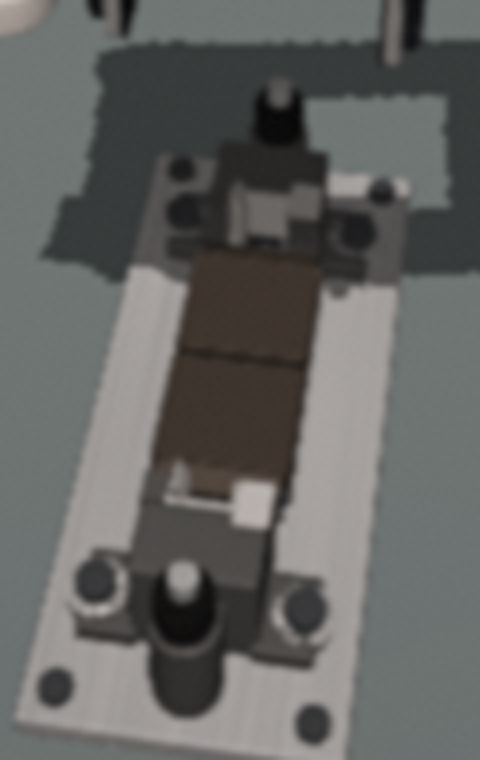

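The pad lies between the arms with both ears in their slots: `w11` shows its left end at (323,118) and its right end at (322,255). Both ends felt firm at z = 47.0 mm, which is the bed height plus the pad thickness. In the top view, the block, jar, spanner, old pad and orange pads are where they were at the start.

```bash
python3 -c "
from h import *
ctrl.hand_in()"
```

```text
the job is handed in; nothing more can be done
```

The dark thick pad is in the bracket, lining up, with both ears down in their slots. I slid it in until it stopped on the bed, let go, and pressed each end of the lining with the fingers shut. The job was handed in at about 17.7 s.

- **Seating:** both ends stood firm at about 47.0 mm above the bench (left 47.0–47.1 mm, right 47.0 mm). That is the bed's 30 mm plus the pad's 17 mm, so the pad lies flat.
- **Force:** readings stayed well under 25 N. The highest were about 17.5 N pressing the left end and 15 N pressing the right. Sliding in took roughly 9 N at the spring flares and 5–6 N after that.
- **Pictures:** the wrist and side views show both ears between their clips and the gripper clear of the bracket. In the top view the other things are where they were at the start.
- **Disagreement:** while lining up, the measured tool position was off the commanded one by up to about 1.5 mm. I corrected it from the wrist picture before going in. The right ear could not be seen during the insertion; its fit was checked only afterwards, in the pictures and by pressing.

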